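Shift the feed gearbox through its zigzag gate

ROBOT

A 6-joint arm with a two-finger parallel gripper is mounted at the origin on a cart in front of the work surface, level with it; the furniture and walls round the work are solid. World frame = base frame: x ahead of the robot, y to its left, z up, the work surface at z = 0. Lengths are in m, angles in rad, forces in N, time in s.
With the tool pointing down it reaches from about 0.375 to 0.9 m from the base axis. Payload 3.1 kg.
Tool frame: the origin (TCP) lies on the centre line of the jaws, within the pads' length; the fingertips stand 19 mm ahead of it and the grasp point (between the pads) is the TCP; z points along the fingers, y is the line along which they close (so a half turn about z gives the same grasp; the last joint's range is limited). The gripper opens to 85 mm and grips with 20 to 120 N. Pads are 22 mm wide; open, the fingers measure 114 mm over their backs; the gripper's body (76 mm by 85 mm) begins 54 mm behind the grasp point. The pads swing forward as they close: fully open they stand 13 mm farther back than shut.
Start: joints at [1, 0.527, 1.433, -0, 1.181, -0.178], TCP at [0.239, 0.578, 0.25] pointing down, gripper open.
Joint ranges: [-3.08, 3.08], [-0.75, 2.2], [0.22, 2.44], [-1.43, 4.57], [0, 2.65], [-2.85, 2.85]. Speed limits (rad/s): [2.79, 2.79, 3.14, 3.14, 3.14, 3.14].

INTERFACE

Orientations are given as a unit quaternion [x, y, z, w].
In Python, from station import manip gives the robot as it stands.
- The arm moves only by the tool servo_tool, never from a script. Its argument "rows" is a list that holds one entry, the list of rows, each a list of 7 numbers: the turn, a rotation vector about the tool's x, y, z in degrees, then the shift along the tool's x, y, z in m, then the gripper command: -1 is shut, 1 is fully open, values between are in proportion. In form: [[[wx, wy, wz, tx, ty, tz, jaw], ...]]. A call has 1 to 8 rows; each row shifts and turns the commanded pose from where the row before left it, along the tool's axes as they then stand; what a row does not reach is not made up. A row lasts 1/12 s, in which the tool goes at most 41.7 mm and 7.16 degrees, less where a joint would pass 70% of its speed; a pose out of reach is approached as far as the arm can. A call is refused whole if a number of a shift passes 0.0417 or a number of a turn 7.16, either way. A call with a gripper value outside its range is refused whole. The fingers move at their own pace and stop on an object; "squeeze" is the grip in N (left out, the last holds). Time passes only in rows, so rows that do not move let the fingers close. It gives the time, the measured TCP pose, the force, the opening and the grip force at its end, in the units of the state.
- manip.sense(): the state, without advancing time (a new reading comes with each control period).
- manip.snapshot(name): name is "side" or "top"; returns the picture (420x560x3 uint8, blue, green, red); there is no depth.
- manip.camera_info(name): a dict with "K" (3x3 intrinsics, pixels), "camera_from_world" (4x4, takes a point from world to camera coordinates). Camera axes: x right, y down, z forward; pixel columns grow to the right and rows downward; lengths in m; the calibration is good to about 2 mm. A picture is of the moment at which its call begins. camera_info takes no time and is no camera call.
- manip.sign_off(): hands the job in; it is judged then, once.
The state is a dict: "t": time; "q": joint angles; "qd": joint speeds; "tau": joint torques, N m; "tcp_pos": TCP position; "tool_rot": TCP orientation; "force": force on the tool from outside, world axes, zero at the start; "ft_torque": the same for the moment, N m; "finger_gap": opening from 0.0 (shut) to 1.0 (fully open); "gripper_force": force on a finger pad.
Only numpy, scipy, OpenCV 4.12 (cv2) and the standard library are available. Lean on these libraries where they do the work, as an engineer would, in place of code of your own. Each camera call takes 0.05 s, during which the arm holds its last target. There are 200 camera calls.

TASK

Shift the small gearbox on the bench into its other gear: move the red-handled lever from the near slot at the right, through the zigzag gate, to the very end of the near slot at the left, and leave it there. The yellow guard hoop bars the hand, so let go of the handle half-way under it and take it again on the other side; feel for the corners of the gate, never force the lever, and knock nothing over.

Things in the scene. Friction and masses are not known exactly. Their poses are not given: they have to be found in the camera images.
- gearbox: Green gearbox, fixed on the bench; housing 150 mm (its x) by 250 mm (its y), motor behind, flat top plate 112 mm up. Origin: centre of its underside; x points away from the robot ('far'), y to the left, z up. The shaft on which the lever slides and swings runs along y at x = 0, 30 mm up.
- window (a point): Centre of the window in the top plate, 112 mm up: x -20 to +20 mm, y -85 to +85 mm in the gearbox's axes. A steel gate plate under it leaves a zigzag slot for the lever's 10 mm stem: near right leg (stem about x -12 mm), right crossing, far leg (x +12 mm), left crossing, near left leg. Legs are 16 mm wide, crossings 15 mm. The near right and the far leg each run on 14.5 mm left past their crossing.
- slot_end (a point): End of the near left leg at the window's left edge: where the stem's middle stands, at top-plate height, when the job is done (12 mm near of and 80 mm left of the window's centre).
- guard_top (a point): Middle of the yellow guard hoop that spans the gearbox along its x at y = 0: bar 8 mm thick, centre 206 mm up (underside 202 mm), legs at x = -66 and +66 mm. The red handle passes under it, fingers do not, so the handle must be let go and taken again on its other side.
- grip_bar (a point): Centre of the lever's red handle: a round sleeve 18 mm thick, 100 mm long, turning freely on its pin, parallel to the gearbox's y and 155 mm above the shaft (185 mm above the bench when upright). Grip it from above across its thickness near one end (30 to 40 mm from the centre); the stem is in the middle. It stays where it is left.
- lever: The lever (stem and red handle). Origin on the shaft axis, z along the stem, y along the handle.
- slide (a joint): Place of the lever along the shaft, m, to the gearbox's +y (left), 0 under the hoop; starts near -0.076, left slot's end +0.080; needs 1 to 3 N. Crossings: middles 0.100 apart, at about -0.050 and +0.050, but the gate plate is clamped up to 0.013 left or right of that (both alike): not measured, so feel or see it. Pushed left to a leg's stop, the lever is 0.017 past the crossing's middle.
- swing (a joint): Swing of the lever about the shaft, rad, 0 upright, positive away from the robot. Legs: about -0.15 near, +0.15 far (stops at about -0.19 and +0.19). At the handle 0.15 rad is 23 mm. Friction-held; needs 1 to 3 N at the handle.
- oil_can: Loose green oil can with a long spout, 188 mm tall, a bystander left of the gearbox. Origin: centre of its underside.
- grease_tin: Loose yellow tin with a white lid, 70 mm wide, 46 mm tall, a bystander left of the gearbox. Origin: centre of its underside.

How it is judged:
On the way, in this order (a step that is already met when the one before it is completed fails the run):
1. the lever stands in the far leg, still right of the hoop (value of joint swing above 0.09 rad and value of joint slide below -0.005 m), for 0.05 s.
2. the lever has passed under the hoop in the far leg (value of joint swing above 0.09 rad and value of joint slide above 0.03 m), for 0.05 s.
At the end, for the whole second after the job is handed in: The lever rests in the near left slot (swing below -0.09 rad), within 7 mm of the slot's end (slide above 0.073 m), released and still (value of joint slide above 0.073 m and value of joint swing below -0.09 rad and velocity of joint slide between -0.01 and 0.01 m/s); the robot touches nothing.
It fails at once if the lever is forced: it presses on the gearbox's gate with more than 40 N (contact force between lever and gearbox above 40 N).
It fails at once if the oil can or the grease tin is moved by more than 30 mm (distance of any of oil_can, grease_tin from where it was at the start of the episode above 0.03 m).
It also fails if it takes over 54 s, if anything falls off the work surface, if the arm or the gripper's body presses on something with over 40 N, if the wrist force passes 120 N, or if a joint passes its speed limit or range.

## Working session

There is one attempt and no reset: what is moved stays moved. The work goes in short steps, Python scripts to look and compute and a tool call to move; the robot and the scene stay as the last step left them, time stands still between calls to the robot, and variables do not carry over. Pictures are saved under pics/ and viewed, at most 10 in all, crops included, and the job is handed in when it is done.

Besides the shell and the picture viewer there is one more tool, called after "Call:" by a JSON object that holds its "fn" and its "kwargs". servo_tool: Moves the arm, as the interface text tells. Its arguments: {"type":"object","properties":{"rows":{"type":"array","items":{"type":"array","items":{"type":"array","items":{"type":"number"}}}},"squeeze":{"type":"number"}},"required":["rows"]}

```bash
mkdir -p pics; python3 - <<'E'
from station import manip
import cv2,numpy as np
for n in("side","top"):
    cv2.imwrite(f"pics/{n}0.png",manip.snapshot(n)); c=manip.camera_info(n); print(n,np.round(np.array(c["K"]),1).tolist(),np.round(np.array(c["camera_from_world"]),3).tolist())
s=manip.sense();print(s)
E
```

```text
side [[503.4, 0.0, 278.4], [0.0, 503.4, 210.5], [0.0, 0.0, 1.0]] [[-1.0, 0.019, -0.009, 0.558], [0.018, 0.54, -0.841, 0.031], [-0.011, -0.841, -0.54, 1.14], [0.0, 0.0, 0.0, 1.0]]
top [[383.0, 0.0, 274.7], [0.0, 383.0, 207.4], [0.0, 0.0, 1.0]] [[0.006, -1.0, 0.001, 0.137], [-0.998, -0.006, -0.064, 0.56], [0.064, -0.001, -0.998, 0.943], [0.0, 0.0, 0.0, 1.0]]
{'t': 0.1, 'q': array([ 1.00049484e+00,  5.28379757e-01,  1.43375641e+00,  1.25289513e-05,
        1.18139754e+00, -1.78486858e-01]), 'qd': array([-0.00123876, -0.00174288, -0.00200547, -0.00310364, -0.00099875,
       -0.00164458]), 'tau': array([ 2.28166837e-04, -4.43305171e+01, -1.78588164e+01, -1.56566448e-04,
        3.84471830e-03, -1.33411848e-05]), 'tcp_pos': array([0.23830171, 0.57714217, 0.24943306]), 'tool_rot': array([ 1.94658818e-01,  9.80870533e-01, -9.01177997e-04, -3.60321562e-04]), 'force': array([ 0.64912809, -0.05325141,  0.1167214 ]), 'ft_torque': array([-0.05157315,  0.00554591, -0.07812666]), 'gripper_force': 0.0, 'finger_gap': 0.9970473361783503}
```

View pics/side0.png

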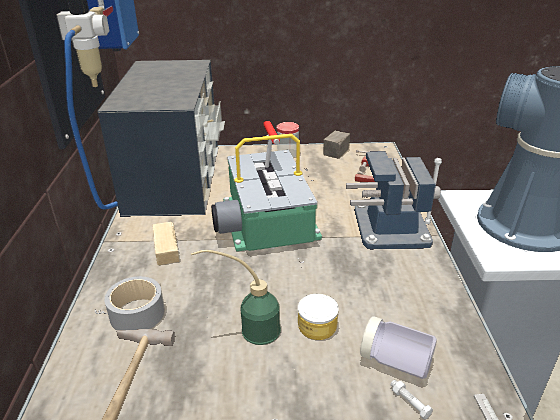

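View pics/top0.png

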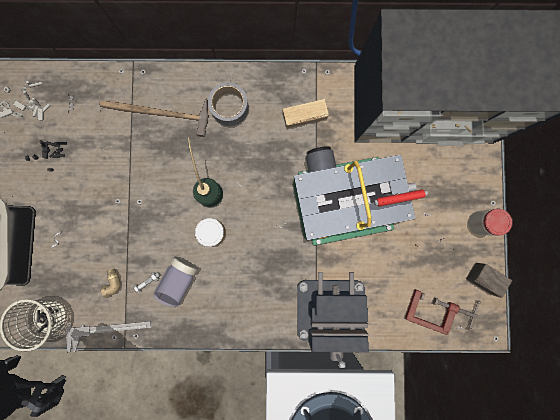

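The side view looks from the bench's left end: the gearbox is at about (270,195), with the oil can and tin in front at (262,315) and (318,317). In the top view the gearbox is at about (357,198), turned about 10°. The red handle runs from (376,203) to (427,193), and the hoop from (350,168) to (363,226).

```bash
cat > h.py <<'E'
import cv2,numpy as np
from station import manip
def cam(n):
    c=manip.camera_info(n);return np.array(c["K"]),np.array(c["camera_from_world"])
def plane(n,uv,z):
    K,T=cam(n);R=T[:3,:3];C=-R.T@T[:3,3];d=R.T@np.linalg.inv(K)@np.array([uv[0],uv[1],1.]);return C+d*(z-C[2])/d[2]
def proj(n,p):
    K,T=cam(n);q=K@(T[:3,:3]@np.asarray(p,float)+T[:3,3]);return q[:2]/q[2]
def mask(im,lo,hi):return cv2.inRange(cv2.cvtColor(im,cv2.COLOR_BGR2HSV),lo,hi)
def red(im):return mask(im,(0,150,90),(6,255,255))|mask(im,(174,150,90),(180,255,255))
def yel(im):return mask(im,(20,140,90),(32,255,255))
E
python3 - <<'E'
from h import *
t=cv2.imread("pics/top0.png");s=cv2.imread("pics/side0.png")
r=(285,135,160,120)
a=cv2.resize(t[135:255,285:445],None,fx=5,fy=5,interpolation=cv2.INTER_CUBIC);cv2.imwrite("pics/topc.png",a)
cv2.imwrite("pics/sidec.png",cv2.resize(s[115:255,200:340],None,fx=4.2,fy=4.2,interpolation=cv2.INTER_CUBIC))
for nm,im,(x0,y0,x1,y1) in(("top",t,(285,135,445,255)),("side",s,(225,115,340,200))):
  for cn,f in(("red",red),("yel",yel)):
    m=np.zeros(im.shape[:2],np.uint8);m[y0:y1,x0:x1]=f(im)[y0:y1,x0:x1]
    n,l,st,ce=cv2.connectedComponentsWithStats(m)
    for i in range(1,n):
      if st[i,4]>8:
        rr=cv2.minAreaRect(np.argwhere(l==i)[:,::-1].astype(np.float32));print(nm,cn,st[i],cv2.boxPoints(rr).round(1).tolist())
E
```

```text
top red [377 190  48  16 378] [[376.6000061035156, 198.0], [423.3999938964844, 188.89999389648438], [424.8999938964844, 196.8000030517578], [378.20001220703125, 205.89999389648438]]
top yel [345 161  26  66 224] [[343.29998779296875, 165.6999969482422], [356.8999938964844, 160.1999969482422], [381.20001220703125, 221.10000610351562], [367.6000061035156, 226.60000610351562]]
top yel [357 222   9   8  35] [[357.0, 229.0], [357.0, 222.0], [365.0, 222.0], [365.0, 229.0]]
side red [263 121  14  15 119] [[262.20001220703125, 122.4000015258789], [269.0, 119.0], [276.3999938964844, 133.8000030517578], [269.6000061035156, 137.1999969482422]]
side red [277 129  22   5  46] [[276.79998779296875, 132.39999389648438], [277.0, 129.0], [298.0, 130.0], [297.79998779296875, 133.5]]
side yel [235 135  67  48 426] [[230.8000030517578, 139.1999969482422], [298.20001220703125, 132.5], [302.6000061035156, 175.60000610351562], [235.10000610351562, 182.39999389648438]]
```

View pics/topc.png

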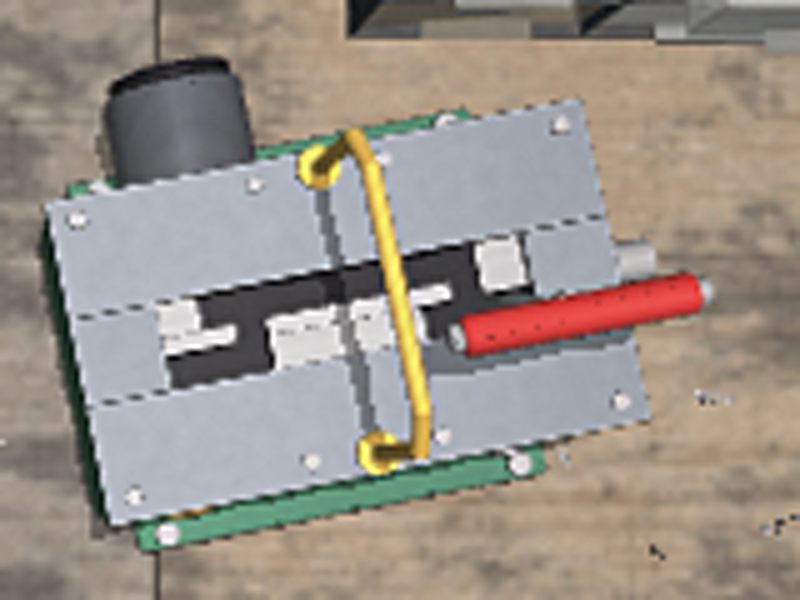

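View pics/sidec.png

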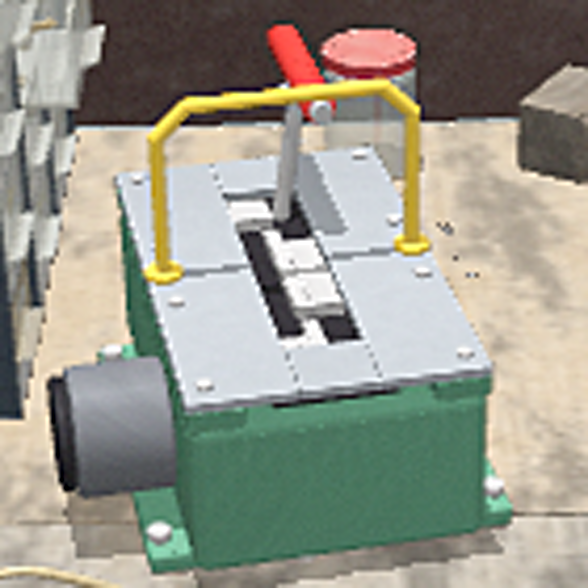

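The crops show the plate corners at about (45,204), (580,100), (650,418) and (110,525). The gate is visible too: the left crossing is dark between the divider end at x≈237 and the centre block at x≈270, and the right crossing lies between x≈450 and 477.

```bash
python3 - <<'E'
from h import *
o=lambda u:np.array(u)/5+np.array([285,135])-0.4
c=[plane("top",o(u),.112) for u in((45,204),(580,100),(650,418),(110,525))]
c=np.array(c);print(c.round(3)); print(np.linalg.norm(c-np.roll(c,-1,0),axis=1))
ctr=c.mean(0);y=(c[0]-c[1]+c[3]-c[2])[:2];y/=np.linalg.norm(y);x=np.array([y[1],-y[0]])
print("ctr",ctr,"yaw",np.degrees(np.arctan2(x[1],x[0])),x,y)
def G(p):d=p[:2]-ctr[:2];return np.round([d@x*1e3,d@y*1e3],1)
for n,u,z in(("hoopbase far",(320,167),.113),("hoopbase near",(379,453),.113),("hooptop mid",(394,285),.21)):print(n,G(plane("top",o(u),z)))
for n,u in(("win L",(165,348)),("win R",(527,262)),("Lcross l",(237,336)),("Lcross r",(270,330)),("Rcross l",(450,291)),("Rcross r",(477,265)),("far leg L end",(200,315)),("nearR leg L end",(425,325))):
    print(n,G(plane("top",o(u),.112)),G(plane("top",o(u),.104)))
for u in((457,337),(708,290)):print("handle",G(plane("top",o(u),.183)),plane("top",o(u),.183))
s=np.array([200,115])
for u in((118,178),(368,150),(492,378),(185,408)): p=plane("side",np.array(u)/4.2+s,.112);print("side",p.round(3),G(p))
np.savez("g.npz",ctr=ctr,x=x,y=y)
E
```

```text
[[ 0.627  0.098  0.112]
 [ 0.676 -0.146  0.112]
 [ 0.531 -0.175  0.112]
 [ 0.481  0.069  0.112]]
[0.24895438 0.14794134 0.24881672 0.14827823]
ctr [ 0.57887016 -0.03847397  0.112     ] yaw 11.480322228606772 [0.97999312 0.19903138] [-0.19903138  0.97999312]
hoopbase far [66.5 -1.4]
hoopbase near [-65.8  -0.9]
hooptop mid [1.6 0.9]
win L [-0.7 84.1] [-0.3 83.1]
win R [  6.  -84.9] [  6.4 -87.5]
Lcross l [-1.6 51. ] [-1.3 49.7]
Lcross r [-1.9 35.8] [-1.5 34.4]
Rcross l [ -0.2 -47.9] [  0.2 -50.1]
Rcross r [  9.  -62.4] [  9.5 -64.7]
far leg L end [10.9 65.6] [11.4 64.4]
nearR leg L end [-13.2 -33.5] [-12.9 -35.6]
handle [-23.1 -27. ] [ 0.56163253 -0.0695119   0.183     ]
handle [ -24.  -133.6] [ 0.58192081 -0.17421978  0.183     ]
side [ 0.673 -0.138  0.112] [  72.5 -116.3]
side [ 0.532 -0.168  0.112] [ -72.2 -117.8]
side [0.481 0.08  0.112] [-72.2 135.8]
side [0.626 0.102 0.112] [ 74.4 127.8]
```

The pose is consistent: the plate measures 249×148 mm and the hoop bases sit at ±66 mm. The gate offset is about -7 mm, which puts the crossings at about -57 and +43 mm, the near-right stop at -40 and the far stop at +60. Next I turn the tool so tool x is gearbox y and tool y is gearbox x.

Call:
{"fn": "servo_tool", "kwargs": {"rows": [[[0,0,7,0,0,-0.005,1],[0,0,7,0,0,-0.005,1],[0,0,7,0,0,-0.005,1],[0,0,7,0,0,-0.005,1],[0,0,7,0,0,-0.005,1],[0,0,7,0,0,-0.005,1],[0,0,7,0,0,0,1],[0,0,7,0,0,0,1]]], "squeeze": 25}}

```text
t: 0.77
tcp_pos: [0.2385, 0.5775, 0.2802]
tool_rot: [0.635, 0.773, -0.0, 0.0]
force: [0.3, 0.2, 0.3]
finger_gap: 1.002
gripper_force: 0.0
```

Call:
{"fn": "servo_tool", "kwargs": {"rows": [[[0,0,0,-0.039,0.009,0,1],[0,0,0,-0.039,0.009,0,1],[0,0,0,-0.039,0.009,0,1],[0,0,0,-0.039,0.009,0,1],[0,0,0,-0.039,0.009,0,1],[0,0,0,-0.039,0.009,0,1],[0,0,0,-0.039,0.009,0,1],[0,0,0,-0.039,0.009,0,1]]]}}

```text
t: 1.43
tcp_pos: [0.3717, 0.2845, 0.2801]
tool_rot: [0.632, 0.775, -0.0, -0.0]
force: [-0.0, 0.3, 0.5]
finger_gap: 1.002
gripper_force: 0.0
```

```bash
cat > st.py <<'E'
from h import *
from scipy.spatial.transform import Rotation as Ro
g=np.load("g.npz");s=manip.sense();d=s["tcp_pos"][:2]-g["ctr"][:2];f=s["force"][:2]
M=Ro.from_quat(s["tool_rot"]).as_matrix()
print("t %.2f G x %.1f y %.1f z %.1f mm"%(s["t"],d@g["x"]*1e3,d@g["y"]*1e3,s["tcp_pos"][2]*1e3),"F x %.1f y %.1f z %.1f"%(f@g["x"],f@g["y"],s["force"][2]),"tooly deg %.2f"%np.degrees(np.arctan2(M[1,1],M[0,1])),"down",M[:,2].round(3),"gap %.3f gf %.1f"%(s["finger_gap"],s["gripper_force"]),s["q"].round(2))
E
python3 st.py
```

```text
t 1.43 G x -138.8 y 357.8 z 280.1 mm F x 0.0 y 0.3 z 0.5 tooly deg 11.58 down [-0. -0. -1.] gap 1.002 gf 0.0 [ 0.41  0.28  1.78 -0.    1.09  0.21]
```

Call:
{"fn": "servo_tool", "kwargs": {"rows": [[[0,0,0,-0.039,0.01,0,1],[0,0,0,-0.039,0.01,0,1],[0,0,0,-0.039,0.01,0,1],[0,0,0,-0.039,0.01,0,1],[0,0,0,-0.039,0.01,0,1],[0,0,0,-0.039,0.01,0,1],[0,0,0,-0.039,0.01,0,1],[0,0,0,-0.039,0.01,0,1]]]}}

```text
t: 2.1
tcp_pos: [0.5127, -0.0052, 0.28]
tool_rot: [0.633, 0.775, -0.0, -0.0]
force: [-0.2, 0.8, -0.4]
finger_gap: 0.998
gripper_force: 0.0
```

Call:
{"fn": "servo_tool", "kwargs": {"rows": [[[0,0,0,-0.039,0.01,0,1],[0,0,0,-0.039,0.01,0,1],[0,0,0,-0.039,0.01,0,1],[0,0,0,-0.035,0.005,0,0.4],[0,0,0,0,0,0,0.4],[0,0,0,0,0,0,0.4],[0,0,0,0,0,0,0.4]]]}}

```text
t: 2.68
tcp_pos: [0.5764, -0.1447, 0.2795]
tool_rot: [0.633, 0.775, -0.0, -0.001]
force: [0.0, -0.3, 0.1]
finger_gap: 0.699
gripper_force: 0.0
```

```bash
python3 st.py; python3 - <<'E'
from h import *
a=manip.snapshot("top")[115:235,305:465];b=manip.snapshot("side")[90:230,200:340]
cv2.imwrite("pics/c1.png",np.hstack([cv2.resize(a,(400,300)),cv2.resize(b,(300,300))]))
E
```

```text
t 2.68 G x -23.6 y -103.6 z 279.5 mm F x -0.0 y -0.3 z 0.1 tooly deg 11.52 down [-0.002  0.002 -1.   ] gap 0.699 gf 0.0 [-0.43  0.45  1.48  0.    1.21 -0.64]
```

View pics/c1.png

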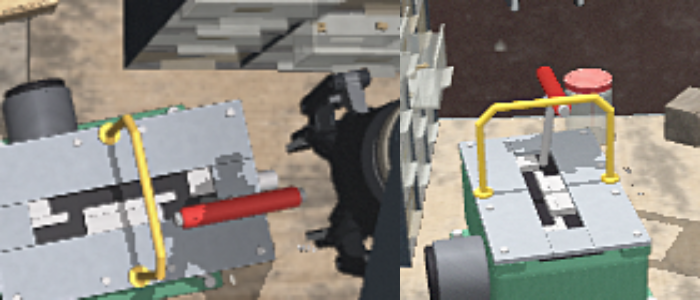

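The crop shows the gripper high up, with finger tips at crop (315,140) and (315,235), just right of the handle's end at (300,195). I'll check this against the projected TCP.

```bash
python3 - <<'E'
from h import *
p=manip.sense()["tcp_pos"];f=lambda p:((proj("top",p)-[305,115])*2.5).round(0)
print("tip",f(p+[0,0,-.015]),"tcp",f(p),"up50",f(p+[0,0,.06]))
E
```

```text
tip [306. 190.] tcp [314. 188.] up50 [350. 178.]
```

Call:
{"fn": "servo_tool", "kwargs": {"rows": [[[0,0,0,-0.008,0,0.02,0.4],[0,0,0,0,0,0.03,0.3],[0,0,0,0,0,0.03,0.2],[0,0,0,0,0,0.016,0.2],[0,0,0,0,0,0,-0.2],[0,0,0,0,0,0,-1],[0,0,0,0,0,0,-1],[0,0,0,0,0,0,-1]]]}}

```text
t: 3.45
tcp_pos: [0.5789, -0.1524, 0.1856]
tool_rot: [0.632, 0.775, 0.0, 0.0]
force: [-1.3, 0.0, -1.4]
finger_gap: 0.201
gripper_force: 24.8
```

Call:
{"fn": "servo_tool", "kwargs": {"rows": [[[0,0,0,0,0,0,-1],[0,0,0,0,0,0,-1],[0,0,0,0,0,0,-1],[0,0,0,0,0,0,-1]]]}}

```text
t: 3.78
tcp_pos: [0.5791, -0.1531, 0.1853]
tool_rot: [0.632, 0.775, 0.0, 0.001]
force: [-1.7, 0.9, 3.6]
finger_gap: 0.2
gripper_force: 25.2
```

```bash
python3 st.py
```

```text
t 3.78 G x -22.6 y -112.4 z 185.3 mm F x -1.5 y 1.2 z 3.6 tooly deg 11.55 down [ 0.001 -0.    -1.   ] gap 0.200 gf 25.2 [-0.44  0.57  1.56  0.    1.01 -0.65]
```

Call:
{"fn": "servo_tool", "kwargs": {"rows": [[[0,0,0,0.003,0,0,-1],[0,0,0,0.004,0,0,-1],[0,0,0,0.004,0,0,-1],[0,0,0,0.004,0,0,-1],[0,0,0,0.004,0,0,-1],[0,0,0,0.003,0,0,-1],[0,0,0,0,0,0,-1]]]}}

```text
t: 4.37
tcp_pos: [0.5749, -0.1316, 0.1854]
tool_rot: [0.632, 0.775, -0.0, 0.001]
force: [-2.2, -0.4, 6.2]
finger_gap: 0.197
gripper_force: 25.5
```

```bash
python3 st.py
```

```text
t 4.37 G x -22.5 y -90.5 z 185.4 mm F x -2.3 y 0.0 z 6.2 tooly deg 11.58 down [ 0.002 -0.002 -1.   ] gap 0.197 gf 25.5 [-0.41  0.56  1.59 -0.    0.99 -0.62]
```

Call:
{"fn": "servo_tool", "kwargs": {"rows": [[[0,0,0,0.002,0,0,-1],[0,0,0,0.002,0,0,-1],[0,0,0,0.002,0,0,-1],[0,0,0,0.002,0,0,-1],[0,0,0,0.002,0,0,-1],[0,0,0,0,0,0,-1]]]}}

```text
t: 4.87
tcp_pos: [0.573, -0.122, 0.1854]
tool_rot: [0.632, 0.775, -0.0, 0.001]
force: [-2.4, -1.9, 6.5]
finger_gap: 0.201
gripper_force: 25.5
```

```bash
python3 st.py
```

```text
t 4.87 G x -22.4 y -80.7 z 185.4 mm F x -2.7 y -1.3 z 6.5 tooly deg 11.57 down [ 0.002 -0.002 -1.   ] gap 0.201 gf 25.5 [-0.4   0.56  1.6  -0.    0.99 -0.6 ]
```

Call:
{"fn": "servo_tool", "kwargs": {"rows": [[[0,0,0,0.0015,0,0,-1],[0,0,0,0.0015,0,0,-1],[0,0,0,0,0,0,-1]]]}}

```text
t: 5.12
tcp_pos: [0.5724, -0.1192, 0.1854]
tool_rot: [0.632, 0.775, -0.0, 0.001]
force: [-2.2, -2.8, 5.8]
finger_gap: 0.201
gripper_force: 25.5
```

Call:
{"fn": "servo_tool", "kwargs": {"rows": [[[0,0,0,0.0015,0,0,-1],[0,0,0,0.0015,0,0,-1],[0,0,0,0,0,0,-1]]]}}

```text
t: 5.37
tcp_pos: [0.5718, -0.1163, 0.1854]
tool_rot: [0.632, 0.775, -0.0, 0.001]
force: [-1.7, -1.3, 6.3]
finger_gap: 0.201
gripper_force: 25.5
```

```bash
python3 st.py
```

```text
t 5.37 G x -22.4 y -74.9 z 185.4 mm F x -1.9 y -0.9 z 6.3 tooly deg 11.57 down [ 0.002 -0.002 -1.   ] gap 0.201 gf 25.5 [-0.39  0.55  1.6  -0.    0.98 -0.59]
```

Call:
{"fn": "servo_tool", "kwargs": {"rows": [[[0,0,0,0.0015,0,0,-1],[0,0,0,0.0015,0,0,-1],[0,0,0,0,0,0,-1]]]}}

```text
t: 5.62
tcp_pos: [0.5715, -0.1142, 0.1855]
tool_rot: [0.632, 0.775, -0.001, 0.002]
force: [-2.2, -4.2, 5.7]
finger_gap: 0.198
gripper_force: 25.5
```

Call:
{"fn": "servo_tool", "kwargs": {"rows": [[[0,0,0,0.0015,0,0,-1],[0,0,0,0.0015,0,0,-1],[0,0,0,0,0,0,-1]]]}}

```text
t: 5.87
tcp_pos: [0.5716, -0.1133, 0.1858]
tool_rot: [0.632, 0.775, -0.002, 0.004]
force: [-1.5, -8.4, 4.6]
finger_gap: 0.199
gripper_force: 25.5
```

```bash
python3 st.py; cat > rd.py <<'E'
from h import *
g=np.load("g.npz")
def left(im):
    m=red(im);m[:,:320]=0;m[:150]=0;m[250:]=0;m[:,435:]=0
    n,l,st,ce=cv2.connectedComponentsWithStats(m);out=[]
    for i in range(1,n):
        if st[i,4]<15:continue
        p=np.argwhere(l==i)[:,::-1];P=np.array([plane("top",u,.190)[:2] for u in p])-g["ctr"][:2]
        X=P@g["x"]*1e3;Y=P@g["y"]*1e3
        out.append(("n",len(p),"y %.1f..%.1f x %.1f"%(np.percentile(Y,1),np.percentile(Y,99),np.median(X))))
    return out
if __name__=="__main__":
    print("now",left(manip.snapshot("top")));print("start",left(cv2.imread("pics/top0.png")))
E
python3 rd.py
```

```text
t 5.87 G x -22.1 y -71.9 z 185.8 mm F x -3.1 y -7.9 z 4.6 tooly deg 11.63 down [ 0.004 -0.008 -1.   ] gap 0.199 gf 25.5 [-0.38  0.55  1.61 -0.01  0.98 -0.58]
now [('n', 233, 'y -69.6..-10.6 x -22.7'), ('n', 37, 'y -0.2..9.7 x -22.5')]
start [('n', 378, 'y -125.3..-29.9 x -23.9')]
```

The stop is felt at a hand y of about -72.5 (8 N), so the crossing's middle is 17 mm back, at a hand y of about -89.5.

Call:
{"fn": "servo_tool", "kwargs": {"rows": [[[0,0,0,-0.004,0,0,-1],[0,0,0,-0.004,0,0,-1],[0,0,0,-0.004,0,0,-1],[0,0,0,-0.004,0,0,-1],[0,0,0,-0.004,0,0,-1],[0,0,0,-0.001,0,0,-1],[0,0,0,0,0,0,-1]]]}}

```text
t: 6.5
tcp_pos: [0.5745, -0.1303, 0.1851]
tool_rot: [0.633, 0.775, 0.001, 0.0]
force: [-2.7, 1.0, 8.4]
finger_gap: 0.199
gripper_force: 25.6
```

```bash
python3 st.py;python3 rd.py
```

```text
t 6.50 G x -22.5 y -89.1 z 185.1 mm F x -2.5 y 1.5 z 8.4 tooly deg 11.53 down [ 0.001  0.001 -1.   ] gap 0.199 gf 25.6 [-0.41  0.56  1.59  0.    0.99 -0.61]
now [('n', 315, 'y -89.9..-10.5 x -22.7')]
start [('n', 378, 'y -125.3..-29.9 x -23.9')]
```

Call:
{"fn": "servo_tool", "kwargs": {"rows": [[[0,0,0,0,0.002,0,-1],[0,0,0,0,0.002,0,-1],[0,0,0,0,0.002,0,-1],[0,0,0,0,0,0,-1]]]}}

```text
t: 6.88
tcp_pos: [0.5809, -0.1291, 0.1858]
tool_rot: [0.632, 0.775, 0.001, 0.001]
force: [-3.0, -0.4, 10.1]
finger_gap: 0.198
gripper_force: 25.9
```

Call:
{"fn": "servo_tool", "kwargs": {"rows": [[[0,0,0,0,0.002,0,-1],[0,0,0,0,0.002,0,-1],[0,0,0,0,0,0,-1]]]}}

```text
t: 7.13
tcp_pos: [0.5851, -0.1283, 0.1861]
tool_rot: [0.632, 0.775, 0.001, 0.001]
force: [-2.9, 0.1, 11.1]
finger_gap: 0.203
gripper_force: 26.0
```

```bash
python3 st.py
```

```text
t 7.13 G x -11.8 y -89.3 z 186.1 mm F x -2.8 y 0.7 z 11.1 tooly deg 11.56 down [ 0.003 -0.    -1.   ] gap 0.203 gf 26.0 [-0.4   0.57  1.56  0.    1.01 -0.6 ]
```

Call:
{"fn": "servo_tool", "kwargs": {"rows": [[[0,0,0,0,0.003,-0.001,-1],[0,0,0,0,0.003,-0.001,-1],[0,0,0,0,0.003,-0.001,-1],[0,0,0,0,0.003,0,-1],[0,0,0,0,0,0,-1]]]}}

```text
t: 7.55
tcp_pos: [0.5962, -0.1256, 0.187]
tool_rot: [0.632, 0.775, 0.0, -0.0]
force: [-1.7, 0.7, 2.4]
finger_gap: 0.205
gripper_force: 25.2
```

Call:
{"fn": "servo_tool", "kwargs": {"rows": [[[0,0,0,0,0.003,0,-1],[0,0,0,0,0.003,0,-1],[0,0,0,0,0.003,0,-1],[0,0,0,0,0.003,0,-1],[0,0,0,0,0,0,-1]]]}}

```text
t: 7.97
tcp_pos: [0.6079, -0.1234, 0.1867]
tool_rot: [0.632, 0.775, 0.0, -0.0]
force: [-1.2, 1.3, -0.3]
finger_gap: 0.195
gripper_force: 25.0
```

```bash
python3 st.py
```

```text
t 7.97 G x 11.5 y -89.0 z 186.7 mm F x -1.0 y 1.5 z -0.3 tooly deg 11.56 down [-0.     0.001 -1.   ] gap 0.195 gf 25.0 [-0.38  0.6   1.5   0.    1.04 -0.58]
```

Call:
{"fn": "servo_tool", "kwargs": {"rows": [[[0,0,0,0,0.003,0.001,-1],[0,0,0,0,0.003,0,-1],[0,0,0,0,0.003,0.001,-1],[0,0,0,0,0.0025,0,-1],[0,0,0,0,0,0,-1]]]}}

```text
t: 8.38
tcp_pos: [0.6195, -0.1214, 0.1853]
tool_rot: [0.632, 0.775, 0.0, 0.0]
force: [0.4, 1.4, 1.2]
finger_gap: 0.199
gripper_force: 25.1
```

```bash
python3 st.py; python3 rd.py
```

```text
t 8.38 G x 23.3 y -89.4 z 185.3 mm F x 0.7 y 1.3 z 1.2 tooly deg 11.56 down [ 0.001 -0.    -1.   ] gap 0.199 gf 25.1 [-0.37  0.61  1.48  0.    1.05 -0.57]
now [('n', 311, 'y -90.4..-10.3 x 22.8')]
start [('n', 378, 'y -125.3..-29.9 x -23.9')]
```

Now the lever is in the far leg. I'll slide it left.

Call:
{"fn": "servo_tool", "kwargs": {"rows": [[[0,0,0,0.003,0,0,-1],[0,0,0,0.004,0,0,-1],[0,0,0,0.004,0,0,-1],[0,0,0,0.004,0,0,-1],[0,0,0,0.004,0,0,-1],[0,0,0,0.004,0,0,-1],[0,0,0,0,0,0,-1]]]}}

```text
t: 9.02
tcp_pos: [0.6142, -0.0978, 0.1855]
tool_rot: [0.632, 0.775, 0.0, -0.0]
force: [0.9, -0.3, 0.0]
finger_gap: 0.197
gripper_force: 25.1
```

Call:
{"fn": "servo_tool", "kwargs": {"rows": [[[0,0,0,0.005,0,0,-1],[0,0,0,0.005,0,0,-1],[0,0,0,0.005,0,0,-1],[0,0,0,0.005,0,0,-1],[0,0,0,0.005,0,0,-1],[0,0,0,0.005,0,0,-1],[0,0,0,0.004,0,0,-1],[0,0,0,0,0,0,-1]]]}}

```text
t: 9.68
tcp_pos: [0.6072, -0.0643, 0.1854]
tool_rot: [0.632, 0.775, 0.0, -0.0]
force: [1.1, -0.8, 2.6]
finger_gap: 0.205
gripper_force: 25.2
```

```bash
python3 st.py; python3 rd.py
```

```text
t 9.68 G x 22.6 y -30.9 z 185.4 mm F x 0.9 y -1.0 z 2.6 tooly deg 11.59 down [-0.     0.001 -1.   ] gap 0.205 gf 25.2 [-0.29  0.59  1.53  0.    1.02 -0.49]
now [('n', 61, 'y -25.4..-9.7 x 22.1'), ('n', 200, 'y 0.0..50.8 x 22.4')]
start [('n', 378, 'y -125.3..-29.9 x -23.9')]
```

Call:
{"fn": "servo_tool", "kwargs": {"rows": [[[0,0,0,0.003,0,0,-1],[0,0,0,0.003,0,0,-1],[0,0,0,0,0,0,-1],[0,0,0,0,0,0,0.2],[0,0,0,0,0,0,0.2],[0,0,0,0,0,0,0.2],[0,0,0,0,0,0,0.2]]]}}

```text
t: 10.32
tcp_pos: [0.6055, -0.0594, 0.1846]
tool_rot: [0.632, 0.775, -0.0, -0.001]
force: [-0.3, -0.4, -0.3]
finger_gap: 0.599
gripper_force: 0.0
```

Call:
{"fn": "servo_tool", "kwargs": {"rows": [[[0,0,0,0,0,-0.01,0.2],[0,0,0,0,0,-0.02,0.2],[0,0,0,0,0,-0.03,0.2],[0,0,0,0,0,-0.03,0.2],[0,0,0,0,0,0,0.2]]]}}

```text
t: 10.73
tcp_pos: [0.6097, -0.0605, 0.2825]
tool_rot: [0.632, 0.775, 0.003, 0.006]
force: [0.7, -0.2, 0.7]
finger_gap: 0.599
gripper_force: 0.0
```

```bash
python3 st.py; python3 rd.py
```

```text
t 10.73 G x 25.8 y -27.7 z 282.5 mm F x 0.6 y -0.4 z 0.7 tooly deg 11.56 down [ 0.013 -0.003 -1.   ] gap 0.599 gf 0.0 [-0.28  0.47  1.44  0.    1.22 -0.48]
now [('n', 124, 'y -41.0..-9.9 x 22.5'), ('n', 222, 'y 0.1..55.9 x 22.4')]
start [('n', 378, 'y -125.3..-29.9 x -23.9')]
```

Call:
{"fn": "servo_tool", "kwargs": {"rows": [[[0,0,0,0.036,0,0,0.2],[0,0,0,0.036,0,0,0.2],[0,0,0,0,0,0,0.2],[0,0,0,0,0,0,0.2]]]}}

```text
t: 11.12
tcp_pos: [0.5905, 0.0126, 0.2747]
tool_rot: [0.631, 0.776, -0.001, -0.001]
force: [0.3, -1.4, 0.3]
finger_gap: 0.603
gripper_force: 0.0
```

```bash
python3 st.py
```

```text
t 11.12 G x 21.6 y 47.8 z 274.7 mm F x 0.0 y -1.5 z 0.3 tooly deg 11.73 down [-0.002  0.    -1.   ] gap 0.603 gf 0.0 [-0.17  0.45  1.49 -0.    1.2  -0.37]
```

Call:
{"fn": "servo_tool", "kwargs": {"rows": [[[0,0,0,0,0.001,0.03,0.2],[0,0,0,-0.001,0,0.03,0.2],[0,0,0,0,0,0.02,0.2],[0,0,0,0,0,0.01,0.2],[0,0,0,0,0,0,0.2],[0,0,0,0,0,0,-1],[0,0,0,0,0,0,-1],[0,0,0,0,0,0,-1]]]}}

```text
t: 11.78
tcp_pos: [0.5939, 0.0097, 0.1869]
tool_rot: [0.632, 0.775, 0.001, 0.001]
force: [-0.8, -0.4, 1.6]
finger_gap: 0.202
gripper_force: 25.4
```

Call:
{"fn": "servo_tool", "kwargs": {"rows": [[[0,0,0,0,0,0,-1],[0,0,0,0,0,0,-1],[0,0,0,0,0,0,-1],[0,0,0,0,0,0,-1]]]}}

```text
t: 12.12
tcp_pos: [0.5938, 0.01, 0.1866]
tool_rot: [0.632, 0.775, 0.001, 0.001]
force: [-1.1, 0.6, 5.8]
finger_gap: 0.2
gripper_force: 25.4
```

```bash
python3 st.py
```

```text
t 12.12 G x 24.3 y 44.5 z 186.6 mm F x -0.9 y 0.8 z 5.8 tooly deg 11.56 down [ 0.003 -0.    -1.   ] gap 0.200 gf 25.4 [-0.17  0.56  1.58  0.    1.   -0.37]
```

Call:
{"fn": "servo_tool", "kwargs": {"rows": [[[0,0,0,0.005,0,0,-1],[0,0,0,0.006,0,0,-1],[0,0,0,0.006,0,0,-1],[0,0,0,0.006,0,0,-1],[0,0,0,0.006,0,0,-1],[0,0,0,0.006,0,0,-1],[0,0,0,0.005,0,0,-1],[0,0,0,0,0,0,-1]]]}}

```text
t: 12.78
tcp_pos: [0.5856, 0.0502, 0.1864]
tool_rot: [0.632, 0.775, 0.001, 0.001]
force: [-0.4, -0.1, 7.0]
finger_gap: 0.198
gripper_force: 25.6
```

Call:
{"fn": "servo_tool", "kwargs": {"rows": [[[0,0,0,0.002,0,0,-1],[0,0,0,0.002,0,0,-1],[0,0,0,0.0015,0,0,-1],[0,0,0,0,0,0,-1]]]}}

```text
t: 13.12
tcp_pos: [0.5847, 0.055, 0.1864]
tool_rot: [0.632, 0.775, 0.001, 0.001]
force: [-0.3, -0.3, 7.6]
finger_gap: 0.198
gripper_force: 25.5
```

```bash
python3 st.py; python3 rd.py
```

```text
t 13.12 G x 24.3 y 90.4 z 186.4 mm F x -0.4 y -0.3 z 7.6 tooly deg 11.59 down [ 0.003 -0.001 -1.   ] gap 0.198 gf 25.5 [-0.1   0.56  1.59 -0.    0.99 -0.3 ]
now []
start [('n', 378, 'y -125.3..-29.9 x -23.9')]
```

Call:
{"fn": "servo_tool", "kwargs": {"rows": [[[0,0,0,0.0015,0,0,-1],[0,0,0,0.0015,0,0,-1],[0,0,0,0,0,0,-1]]]}}

```text
t: 13.42
tcp_pos: [0.5841, 0.0578, 0.1864]
tool_rot: [0.632, 0.775, 0.001, 0.001]
force: [-0.1, -0.6, 6.3]
finger_gap: 0.2
gripper_force: 25.5
```

Call:
{"fn": "servo_tool", "kwargs": {"rows": [[[0,0,0,0.0015,0,0,-1],[0,0,0,0.0015,0,0,-1],[0,0,0,0,0,0,-1]]]}}

```text
t: 13.67
tcp_pos: [0.5835, 0.0608, 0.1864]
tool_rot: [0.632, 0.775, 0.001, 0.001]
force: [0.4, -1.5, 5.2]
finger_gap: 0.202
gripper_force: 25.5
```

```bash
python3 st.py
```

```text
t 13.67 G x 24.3 y 96.3 z 186.4 mm F x 0.1 y -1.6 z 5.2 tooly deg 11.59 down [ 0.003 -0.001 -1.   ] gap 0.202 gf 25.5 [-0.09  0.56  1.59 -0.    0.99 -0.29]
```

Call:
{"fn": "servo_tool", "kwargs": {"rows": [[[0,0,0,0.0015,0,0,-1],[0,0,0,0.001,0,0,-1],[0,0,0,0,0,0,-1]]]}}

```text
t: 13.92
tcp_pos: [0.5832, 0.0623, 0.1863]
tool_rot: [0.632, 0.775, 0.0, 0.002]
force: [0.6, -4.1, 5.9]
finger_gap: 0.197
gripper_force: 25.5
```

Call:
{"fn": "servo_tool", "kwargs": {"rows": [[[0,0,0,0.0015,0,0,-1],[0,0,0,0.001,0,0,-1],[0,0,0,0,0,0,-1]]]}}

```text
t: 14.17
tcp_pos: [0.5831, 0.063, 0.1862]
tool_rot: [0.632, 0.775, -0.001, 0.003]
force: [1.3, -9.3, 4.1]
finger_gap: 0.196
gripper_force: 25.4
```

```bash
python3 st.py
```

```text
t 14.17 G x 24.4 y 98.6 z 186.2 mm F x -0.5 y -9.3 z 4.1 tooly deg 11.65 down [ 0.004 -0.006 -1.   ] gap 0.196 gf 25.4 [-0.08  0.56  1.6  -0.01  0.99 -0.28]
```

The far stop is felt at a hand y of about 98, so the left crossing is at about 81. Backing off.

Call:
{"fn": "servo_tool", "kwargs": {"rows": [[[0,0,0,-0.004,0,0,-1],[0,0,0,-0.004,0,0,-1],[0,0,0,-0.004,0,0,-1],[0,0,0,-0.004,0,0,-1],[0,0,0,-0.004,0,0,-1],[0,0,0,0,0,-0.001,-1],[0,0,0,0,0,0,-1]]]}}

```text
t: 14.75
tcp_pos: [0.586, 0.0462, 0.1867]
tool_rot: [0.632, 0.775, 0.001, 0.0]
force: [0.4, 1.0, 4.2]
finger_gap: 0.198
gripper_force: 25.3
```

```bash
python3 st.py
```

```text
t 14.75 G x 23.9 y 81.6 z 186.7 mm F x 0.6 y 0.9 z 4.2 tooly deg 11.55 down [ 0.001  0.    -1.   ] gap 0.198 gf 25.3 [-0.11  0.56  1.59  0.    0.99 -0.31]
```

Call:
{"fn": "servo_tool", "kwargs": {"rows": [[[0,0,0,0,-0.002,0,-1],[0,0,0,0,-0.002,0,-1],[0,0,0,0,-0.002,0,-1],[0,0,0,0,0,0,-1]]]}}

```text
t: 15.08
tcp_pos: [0.5812, 0.0452, 0.1874]
tool_rot: [0.632, 0.775, 0.002, 0.002]
force: [2.5, 0.5, 6.4]
finger_gap: 0.2
gripper_force: 25.5
```

Call:
{"fn": "servo_tool", "kwargs": {"rows": [[[0,0,0,0,-0.002,0,-1],[0,0,0,0,-0.002,0,-1],[0,0,0,0,-0.002,0,-1],[0,0,0,0,0,0,-1]]]}}

```text
t: 15.42
tcp_pos: [0.5757, 0.044, 0.1879]
tool_rot: [0.632, 0.775, 0.002, 0.002]
force: [1.9, 1.4, 9.1]
finger_gap: 0.198
gripper_force: 25.7
```

```bash
python3 st.py
```

```text
t 15.42 G x 13.3 y 81.5 z 187.9 mm F x 2.1 y 1.0 z 9.1 tooly deg 11.55 down [ 0.006  0.001 -1.   ] gap 0.198 gf 25.7 [-0.12  0.54  1.62  0.    0.98 -0.32]
```

Call:
{"fn": "servo_tool", "kwargs": {"rows": [[[0,0,0,0,-0.003,-0.001,-1],[0,0,0,0,-0.003,-0.001,-1],[0,0,0,0,-0.003,0,-1],[0,0,0,0,-0.003,0,-1],[0,0,0,0,0,0,-1]]]}}

```text
t: 15.83
tcp_pos: [0.5615, 0.0412, 0.1886]
tool_rot: [0.632, 0.775, 0.0, -0.0]
force: [1.3, 0.8, 6.1]
finger_gap: 0.202
gripper_force: 25.5
```

Call:
{"fn": "servo_tool", "kwargs": {"rows": [[[0,0,0,0,-0.003,0,-1],[0,0,0,0,-0.003,0,-1],[0,0,0,0,-0.003,0.001,-1],[0,0,0,0,-0.003,0,-1],[0,0,0,0,0,0,-1]]]}}

```text
t: 16.25
tcp_pos: [0.5496, 0.0387, 0.1879]
tool_rot: [0.632, 0.775, -0.0, -0.0]
force: [-0.2, 0.7, 8.8]
finger_gap: 0.201
gripper_force: 25.7
```

```bash
python3 st.py
```

```text
t 16.25 G x -13.3 y 81.4 z 187.9 mm F x -0.1 y 0.7 z 8.8 tooly deg 11.55 down [-0.  0. -1.] gap 0.201 gf 25.7 [-0.13  0.51  1.68 -0.    0.95 -0.33]
```

Call:
{"fn": "servo_tool", "kwargs": {"rows": [[[0,0,0,0,-0.003,0,-1],[0,0,0,0,-0.003,0,-1],[0,0,0,0,-0.003,0,-1],[0,0,0,0,-0.001,0,-1],[0,0,0,0,0,0,-1]]]}}

```text
t: 16.67
tcp_pos: [0.5396, 0.0365, 0.1869]
tool_rot: [0.632, 0.775, -0.001, -0.001]
force: [0.6, -0.2, 2.9]
finger_gap: 0.198
gripper_force: 25.2
```

```bash
python3 st.py
```

```text
t 16.67 G x -23.6 y 81.3 z 186.9 mm F x 0.5 y -0.4 z 2.9 tooly deg 11.55 down [-0.002 -0.    -1.   ] gap 0.198 gf 25.2 [-0.14  0.5   1.71 -0.    0.93 -0.34]
```

Call:
{"fn": "servo_tool", "kwargs": {"rows": [[[0,0,0,0.003,0,0,-1],[0,0,0,0.004,0,0,-1],[0,0,0,0.004,0,0,-1],[0,0,0,0.004,0,0,-1],[0,0,0,0.004,0,0,-1],[0,0,0,0.004,0,0,-1],[0,0,0,0.003,0,0,-1],[0,0,0,0,0,0,-1]]]}}

```text
t: 17.33
tcp_pos: [0.5348, 0.0631, 0.1871]
tool_rot: [0.632, 0.775, -0.0, -0.001]
force: [-0.2, -1.0, 0.5]
finger_gap: 0.201
gripper_force: 25.0
```

Call:
{"fn": "servo_tool", "kwargs": {"rows": [[[0,0,0,0.002,0,0,-1],[0,0,0,0.002,0,0,-1],[0,0,0,0,0,0,-1]]]}}

```text
t: 17.58
tcp_pos: [0.5342, 0.0664, 0.1871]
tool_rot: [0.632, 0.775, -0.0, -0.0]
force: [-0.7, -1.5, -1.1]
finger_gap: 0.199
gripper_force: 24.9
```

```bash
python3 st.py
```

```text
t 17.58 G x -22.9 y 111.6 z 187.1 mm F x -0.9 y -1.4 z -1.1 tooly deg 11.56 down [-0.001  0.    -1.   ] gap 0.199 gf 24.9 [-0.08  0.5   1.71  0.    0.93 -0.29]
```

Call:
{"fn": "servo_tool", "kwargs": {"rows": [[[0,0,0,0.0015,0,0,-1],[0,0,0,0.0015,0,0,-1],[0,0,0,0,0,0,-1]]]}}

```text
t: 17.83
tcp_pos: [0.5337, 0.0692, 0.1872]
tool_rot: [0.632, 0.775, -0.0, -0.0]
force: [-0.3, -1.1, -2.0]
finger_gap: 0.198
gripper_force: 24.9
```

Call:
{"fn": "servo_tool", "kwargs": {"rows": [[[0,0,0,0.0015,0,0,-1],[0,0,0,0.001,0,0,-1],[0,0,0,0,0,0,-1]]]}}

```text
t: 18.08
tcp_pos: [0.5333, 0.0714, 0.1872]
tool_rot: [0.632, 0.775, -0.0, -0.0]
force: [-0.2, -2.0, -2.8]
finger_gap: 0.198
gripper_force: 24.8
```

```bash
python3 st.py
```

```text
t 18.08 G x -22.8 y 116.7 z 187.2 mm F x -0.6 y -1.9 z -2.8 tooly deg 11.57 down [-0. -0. -1.] gap 0.198 gf 24.8 [-0.07  0.5   1.71 -0.    0.93 -0.28]
```

Call:
{"fn": "servo_tool", "kwargs": {"rows": [[[0,0,0,0.0015,0,0,-1],[0,0,0,0.001,0,0,-1],[0,0,0,0,0,0,-1]]]}}

```text
t: 18.33
tcp_pos: [0.5333, 0.0722, 0.1871]
tool_rot: [0.632, 0.775, -0.001, 0.001]
force: [0.1, -8.2, -3.8]
finger_gap: 0.196
gripper_force: 24.6
```

Call:
{"fn": "servo_tool", "kwargs": {"rows": [[[0,0,0,0.0015,0,0,-1],[0,0,0,0,0,0,-1]]]}}

```text
t: 18.5
tcp_pos: [0.5332, 0.0726, 0.187]
tool_rot: [0.632, 0.775, -0.002, 0.002]
force: [1.6, -10.5, -5.2]
finger_gap: 0.197
gripper_force: 24.6
```

```bash
python3 st.py
```

```text
t 18.50 G x -22.6 y 118.0 z 187.0 mm F x -0.5 y -10.7 z -5.2 tooly deg 11.64 down [ 0.001 -0.006 -1.   ] gap 0.197 gf 24.6 [-0.07  0.5   1.71 -0.01  0.93 -0.27]
```

The end stop is 36.5 mm past the crossing, which agrees with slide ≈ +80 mm. I ease the push off, let go and rise.

Call:
{"fn": "servo_tool", "kwargs": {"rows": [[[0,0,0,-0.003,0,0,-1],[0,0,0,0,0,0,-1],[0,0,0,0,0,0,0.2],[0,0,0,0,0,0,0.2],[0,0,0,0,0,0,0.2],[0,0,0,0,0,0,0.2]]]}}

```text
t: 19.0
tcp_pos: [0.5334, 0.073, 0.1876]
tool_rot: [0.632, 0.775, 0.0, 0.0]
force: [0.4, 0.1, 0.5]
finger_gap: 0.601
gripper_force: 0.0
```

Call:
{"fn": "servo_tool", "kwargs": {"rows": [[[0,0,0,0,0,-0.01,0.2],[0,0,0,0,0,-0.02,0.2],[0,0,0,0,0,-0.03,0.2],[0,0,0,0,0,-0.03,0.2],[0,0,0,0,-0.03,-0.03,0.2],[0,0,0,0,-0.04,0,0.2],[0,0,0,0,-0.04,0,0.2],[0,0,0,0,0,0,0.2]]]}}

```text
t: 19.67
tcp_pos: [0.4157, 0.0515, 0.3059]
tool_rot: [0.632, 0.775, -0.003, -0.005]
force: [-1.6, 0.5, -0.7]
finger_gap: 0.596
gripper_force: 0.0
```

```bash
python3 st.py; python3 - <<'E'
from h import *
import rd
T=manip.snapshot("top");S=manip.snapshot("side")
print(rd.left(T))
cv2.imwrite("pics/c2.png",np.hstack([cv2.resize(T[135:255,265:425],(400,300)),cv2.resize(S[90:350,150:370],(254,300))]))
E
```

```text
t 19.67 G x -142.0 y 120.6 z 305.9 mm F x -1.4 y 0.8 z -0.7 tooly deg 11.57 down [-0.012  0.001 -1.   ] gap 0.596 gf 0.0 [-0.14  0.17  1.84 -0.    1.14 -0.35]
[('n', 246, 'y 31.0..92.9 x -22.8')]
```

View pics/c2.png

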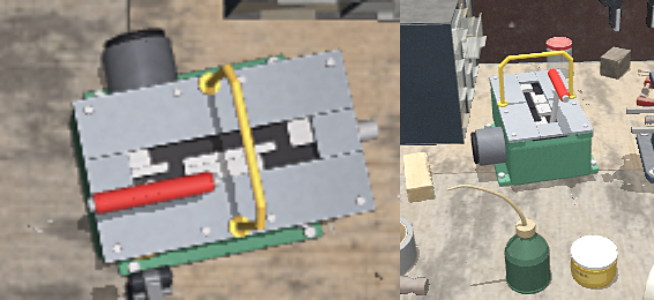

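The handle now lies at the left, from (92,203) to (213,183) in the crop. Its right end has moved 156 mm, so slide ≈ +80, and its x of -23 mm gives swing ≈ -0.15. The can and tin stand as before and the hand is clear.

```bash
python3 -c "
from station import manip
print(manip.sign_off())"
```

```text
the job is handed in; nothing more can be done
None
```

I shifted the lever through the gate to the end of the near left slot, let go of it there, and handed the job in; by camera it rests at slide ≈ +80 mm, swing ≈ -0.15 rad, the oil can and tin looked unmoved, and the verdict was not shown.

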